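# Load the locksmith's carrying board for the van and lock its hold-down bar

## Task

Load the carrying board for the van: swing its hold-down bar well back out of the way, lay each padlock that is here flat in the pocket of its own size and stand each lock cylinder that is here in the groove between them. Then push the bar round to its stop and slide the gate shut behind its end until the spring catch clicks up. Leave the screwdriver, tape roll and keys where they are.

Things in the scene. Friction and masses are not known exactly. Their poses are not given: they have to be found in the camera images.
- board: The carrying board: pale wood, 115 x 329 x 18 mm, fixed to the bench. Origin: centre of its underside (but front edge is 55 mm, rear edge 60 mm from it); x to its rear (away from the robot), y to its left, z up. From left: bar's pivot post, large pocket, groove, small pocket, gate at the right end. Picture labels on its front edge. Nothing on it but the bar stands over 50 mm high.
- bay_large (a point): Middle of the floor of the large pocket, 18 mm above the bench; the pocket is 85 mm (board x) by 57 mm (board y) inside, its fence 5 mm thick and 7 mm high. It is the home of the large padlock, laid flat, shackle to front or rear.
- bay_small (a point): Middle of the floor of the small pocket, 18 mm above the bench; the pocket is 75 mm (board x) by 51 mm (board y) inside, its fence 5 mm thick and 7 mm high. It is the home of the small padlock, laid flat, shackle to front or rear.
- groove_front (a point): Front place of the cylinder groove, on the groove's floor 6 mm above the bench. The groove is 15 mm wide and 12 mm deep, cut along board x from -50 to 50 mm; a lock cylinder stands in it on its narrow foot, its length along the groove, its barrel 2 mm above the wood. Either cylinder may take either place.
- groove_rear (a point): Rear place of the cylinder groove, on its floor, 50 mm behind groove_front.
- bar (a joint): Hold-down bar: steel strip 24 x 317 x 5 mm, underside 50 mm above the bench, turning level about the pivot post. Radians: 0 = at its stop, lying over pockets and groove along board y; grows as the free end swings to the rear (from above anticlockwise), to 1.45. Starts part-way over the pockets. Stiff: stays where it is left, takes about 1 N at the knob. Its end is bent down to 31 mm above the bench.
- bar_pivot (a point): The bar's pivot axis (upright), at the height of the bar's underside, 50 mm above the bench, at the left end of the board.
- bar_knob (a point): Middle of the black upright knob on the bar, 215 mm from the pivot: a post 18 mm across that stands from 55 to 81 mm above the bench. Push it sideways to swing the bar.
- gate (a joint): Sliding gate at the right end of the board: steel plate 12 x 34 x 22 mm in a track along board y. Metres: 0 = fully open, 0.036 = fully shut; it shuts to the right (board -y), behind the tongue of the closed bar. It rubs: about 5 N to push. If it is shut first, the tongue cannot get in.
- gate_tab (a point): Middle of the left face of the gate's push tab, the face to push in board -y. The tab is an upright aluminium plate 19 mm wide (board x), 8 mm thick (board y), from 32 to 47 mm above the bench, on the rear side of the track; the track strips are 29 mm high.
- catch (a joint): Spring catch: steel leaf 34 mm long in the gate's track. Radians: 0 to 0.05 = held down flat under the gate; 0.30 = sprung up behind the gate's left edge, which happens when the gate has gone 0.034 m or more; the gate then cannot slide back more than about 4 mm.
- large_padlock: Grey steel padlock, 77 x 50 x 21 mm, lying flat. Origin: centre of its underside. x runs from the shackle to the block, which is 43 x 50 x 21 mm, from x = -6 to +37 mm, the shackle bow (at most 15 mm high) lies on the -x side to -38 mm. May be absent.
- small_padlock: Brass padlock, 69 x 45 x 19 mm, lying flat. Origin: centre of its underside. x runs from the shackle to the block, which is 38 x 45 x 19 mm, from x = -5 to +33 mm, the shackle bow lies on the -x side to -35 mm. May be absent.
- cylinder_a: Brass lock cylinder, 43 x 24 x 40 mm, standing on its narrow foot (10 mm wide along y, from x = -19 to +13 mm). The round barrel, 24 mm across, lies along x from -20 to +14 mm (thin cam at +20), its middle 26 mm above the foot. Origin: middle of the underside; z up. Tall on a narrow foot, it topples easily. May be absent.
- cylinder_b: Grey steel lock cylinder, otherwise the same as cylinder_a: 43 x 24 x 40 mm, foot 10 mm wide along y, barrel 24 mm across along x (-20 to +14 mm), its middle 26 mm above the foot. Origin: middle of the underside; z up. May be absent.
- mini_vise: Blue bench vise, fixed, up to 127 mm high, standing between the locks at the right and the board at the left. Leave it alone. About 4 cm behind it stands a pile of cartons 264 mm high: pass over the vise, in front of the pile.
- screwdriver: Bystander: green-handled screwdriver, 179 mm, near the front edge of the bench, right of the vise. Leave it alone.
- tape: Bystander: black tape roll, 57 mm across, 19 mm high, at the right. Leave it alone.
- keys: Bystander: ring of keys, 120 mm, 8 mm high, at the right. Leave it alone.

How it is judged:
On the way, in this order (a step that is already met when the one before it is completed fails the run):
1. every lock that is here is in its own place, the bar still swung open (horizontal distance between large_padlock and bay_large below 0.009 m and z of large_padlock in the frame of board between 0.014 and 0.021 m and angle between each of large_padlock, small_padlock's own z axis and vertical below 0.1 rad and angle between the x axis of each of large_padlock, small_padlock and the x axis of board, either way round below 0.2 rad and horizontal distance between small_padlock and bay_small below 0.009 m and z of small_padlock in the frame of board between 0.014 and 0.021 m and (horizontal distance between cylinder_a and groove_front below 0.012 m or horizontal distance between cylinder_a and groove_rear below 0.012 m) and z of each of cylinder_a, cylinder_b in the frame of board below 0.0095 m and angle between each of cylinder_a, cylinder_b's own z axis and vertical below 0.2 rad and angle between the x axis of each of cylinder_a, cylinder_b and the x axis of board, either way round below 0.25 rad and (horizontal distance between cylinder_b and groove_front below 0.012 m or horizontal distance between cylinder_b and groove_rear below 0.012 m) and value of joint bar above 0.5 rad), for 0.2 s.
2. the bar is at its stop, the gate not yet shut (value of joint bar below 0.04 rad and value of joint gate below 0.025 m), for 0.2 s.
3. the gate is shut and the catch has sprung up behind it (value of joint gate above 0.031 m and value of joint catch above 0.2 rad), for 0.2 s.
At the end, for the whole second after the job is handed in: Padlocks flat in the pockets of their size (within 9 mm of the middle, not on the fence), cylinders upright in the groove, foot on its floor (within 12 mm of a place), bar at its stop (within 0.05 rad), gate shut with the catch up behind it, all released (all of step 3 and horizontal distance between large_padlock and bay_large below 0.009 m and z of large_padlock in the frame of board between 0.014 and 0.021 m and angle between each of large_padlock, small_padlock's own z axis and vertical below 0.1 rad and angle between the x axis of each of large_padlock, small_padlock and the x axis of board, either way round below 0.2 rad and horizontal distance between small_padlock and bay_small below 0.009 m and z of small_padlock in the frame of board between 0.014 and 0.021 m and (horizontal distance between cylinder_a and groove_front below 0.012 m or horizontal distance between cylinder_a and groove_rear below 0.012 m) and z of each of cylinder_a, cylinder_b in the frame of board below 0.0095 m and angle between each of cylinder_a, cylinder_b's own z axis and vertical below 0.2 rad and angle between the x axis of each of cylinder_a, cylinder_b and the x axis of board, either way round below 0.25 rad and (horizontal distance between cylinder_b and groove_front below 0.012 m or horizontal distance between cylinder_b and groove_rear below 0.012 m) and value of joint bar below 0.05 rad); the robot touches nothing.
It fails at once if the screwdriver, the tape roll or the keys are shifted by more than 3 cm (distance of any of screwdriver, tape, keys from where it was at the start of the episode above 0.03 m).
Of large_padlock, small_padlock, cylinder_a, cylinder_b only 3 to 4 are there at a start; the rules pass over those that are not, and their reading is None.
At some moment in a run one of large_padlock, small_padlock may be knocked a few centimetres aside while the robot is not near it.
It also fails if it takes over 210 s, if anything falls off the work surface, if the arm or the gripper's body presses on something with over 40 N, if the wrist force passes 120 N, or if a joint passes its speed limit or range.

## Robot

A 6-joint arm with a two-finger parallel gripper is mounted at the origin on a cart in front of the work surface, level with it; the furniture and walls round the work are solid. World frame = base frame: x ahead of the robot, y to its left, z up, the work surface at z = 0. Lengths are in m, angles in rad, forces in N, time in s.
With the tool pointing down it reaches from about 0.35 to 1 m from the base axis. Payload 7.1 kg.
Tool frame: the origin (TCP) lies between the finger pads; the fingertips stand 22 mm ahead of it and the grasp point (between the pads) lies 3 mm ahead of it; x points along the fingers, y is the direction in which the jaws open and shut, and the axes are right-handed (so a half turn about x gives the same grasp; the last joint's range is limited). The gripper opens to 85 mm and grips with 20 to 120 N. Pads are 22 mm wide; open, the fingers measure 114 mm over their backs; the gripper's body (76 mm by 85 mm) begins 54 mm behind the grasp point. The pads swing forward as they close: fully open they stand 13 mm farther back than shut.
Start: joints at [1.17, 0.423, 1.63, -0, 1.089, -0.019], TCP at [0.233, 0.58, 0.253] pointing down, gripper open.
Joint ranges: [-3, 3], [-0.9, 2.11], [0.09, 2.58], [-1.31, 4.45], [0.11, 2.69], [-2.54, 2.54]. Speed limits (rad/s): [2.39, 2.39, 3.01, 3.14, 3.14, 3.14].

## Interface

Orientations are given as a rotation vector (axis times angle).
In Python, from rig import manip gives the robot as it stands. The module is installed in compiled form; this text tells all that it offers. Calls block until the motion is done:
- manip.move_to(position, orientation): joint-space move of the TCP to a pose.
- manip.servo_line(position, orientation=None, rate=0.15): straight line of the TCP; orientation=None keeps the orientation; rate is the mean speed in m/s.
- manip.set_joints(angles): joint-space move.
- manip.command_gripper(opening, f_grip=None): finger opening in m; f_grip is the grip in N (None keeps the last); returns when the fingers have stopped.
- manip.hold(seconds).
- manip.solve_ik(position, orientation): joint angles nearest the present ones, or None.
- manip.camera(name): name is "scene" or "side" or "wrist"; returns a dict with "image" (384x512x3 uint8, red, green, blue), "fx", "fy", "cx", "cy" (pixels), "cam_to_world" (4x4, takes a point from camera to world coordinates); the wrist camera has in their place "mount" (4x4, takes a point from camera to tool coordinates, whose origin is the TCP and whose axes are the tool frame's). Camera axes: x right, y down, z forward; pixel columns grow to the right and rows downward; lengths in m; the calibration is good to about 2 mm. A picture is of the moment at which its call begins: read the wrist's pose just before it. There is no depth.
A pose or a line that the arm cannot do raises manip.IKError and nothing moves.
- manip.sign_off(): hands the job in, once; it reports no verdict.
Readings, each from a call of its own:
- manip.get_time(): time.
- manip.get_joint_positions(): joint angles.
- manip.get_joint_vel(): joint speeds.
- manip.get_tau(): joint torques, N m.
- manip.get_position(): TCP position.
- manip.get_ee_rot(): TCP orientation.
- manip.get_contact_force(): force on the tool from outside, world axes, zero at the start.
- manip.get_torque(): the same for the moment, N m.
- manip.get_width(): finger opening in m.
Only numpy, scipy, OpenCV 4.12 (cv2) and the standard library are available. Lean on these libraries where they do the work, as an engineer would, in place of code of your own. Each camera call takes 0.05 s, during which the arm holds its last target.

## Working session

There is one attempt and no reset: what is moved stays moved. The work goes in short steps, each a Python script; the robot and the scene stay as the last script left them, time stands still between calls to the robot, and variables do not carry over. Pictures are saved under pics/ and viewed, and the job is handed in when it is done.

```bash
mkdir -p pics; ls
python3 - <<'E'
from rig import manip
import cv2
print(manip.get_time(),manip.get_position(),manip.get_ee_rot(),manip.get_width())
for n in ["scene","side","wrist"]:
    c=manip.camera(n); cv2.imwrite(f"pics/{n}0.png",c["image"][:,:,::-1])
    print(n,c["fx"],c["cx"],c["cy"]); print(c.get("cam_to_world",c.get("mount")).round(4).tolist())
E
```

```text
pics
0.0 [0.23263521 0.57951933 0.2525127 ] [ 0.29829466  1.55028728 -0.30077109] 0.0850074276680536
scene 387.4382654361048 263.5164757571995 189.74645285090256
[[-0.9748, 0.1905, -0.1157, 0.5558], [0.2227, 0.8112, -0.5407, 0.7994], [-0.0092, -0.5529, -0.8332, 1.3023], [0.0, 0.0, 0.0, 1.0]]
side 433.2869280843821 256.8605622837021 184.21995195749412
[[0.1016, -0.797, 0.5953, -0.5516], [-0.9948, -0.0811, 0.0612, -0.1084], [-0.0004, -0.5985, -0.8012, 1.314], [0.0, 0.0, 0.0, 1.0]]
wrist 292.9424041215428 252.8129522411993 189.24915708844412
[[-0.0006, -0.2917, 0.9565, -0.1205], [1.0, 0.0001, 0.0007, 0.0009], [-0.0003, 0.9565, 0.2917, -0.0747], [0.0, 0.0, 0.0, 1.0]]
```

View pics/scene0.png

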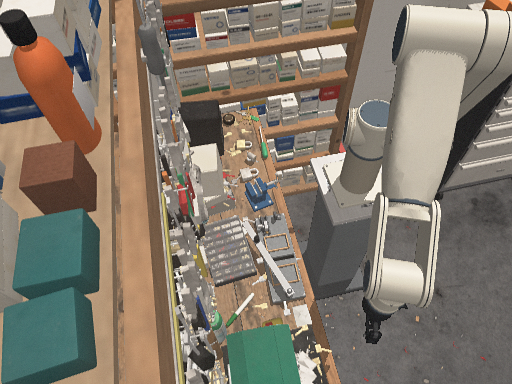

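View pics/side0.png

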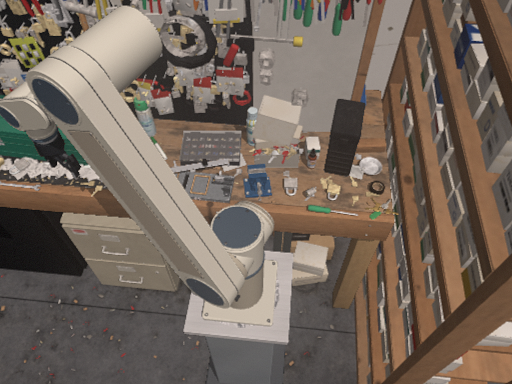

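View pics/wrist0.png

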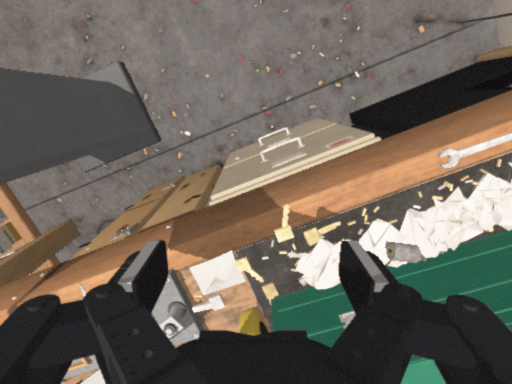

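```bash
cat > h.py <<'E'
from rig import manip
import numpy as np, cv2
from scipy.spatial.transform import Rotation as R
def T_tool():
    T=np.eye(4);T[:3,:3]=R.from_rotvec(manip.get_ee_rot()).as_matrix();T[:3,3]=manip.get_position();return T
def snap(n,name):
    T=T_tool(); c=manip.camera(n)
    M=c["cam_to_world"] if n!="wrist" else T@c["mount"]
    np.savez(f"pics/{name}.npz",M=M,K=[c["fx"],c["fy"],c["cx"],c["cy"]],im=c["image"])
    cv2.imwrite(f"pics/{name}.png",c["image"][:,:,::-1])
    return c["image"]
def ld(name):
    d=np.load(f"pics/{name}.npz");return d["M"],d["K"],d["im"]
def px2w(name,uv,z):
    M,K,_=ld(name);uv=np.atleast_2d(uv).astype(float)
    d=np.c_[(uv[:,0]-K[2])/K[0],(uv[:,1]-K[3])/K[1],np.ones(len(uv))]@M[:3,:3].T
    s=(z-M[2,3])/d[:,2];return M[:3,3]+d*s[:,None]
def w2px(name,P):
    M,K,_=ld(name);p=(np.atleast_2d(P)-M[:3,3])@M[:3,:3]
    return np.c_[K[2]+K[0]*p[:,0]/p[:,2],K[3]+K[1]*p[:,1]/p[:,2]]
def crop(name,x0,y0,x1,y1,s,out):
    im=ld(name)[2][y0:y1,x0:x1]
    cv2.imwrite(f"pics/{out}.png",cv2.resize(im,None,fx=s,fy=s,interpolation=cv2.INTER_CUBIC)[:,:,::-1])
# tool pointing down, jaw (tool y) direction angle a in world xy
def down(a):
    x=np.array([0,0,-1.]);y=np.array([np.cos(a),np.sin(a),0]);z=np.cross(x,y)
    return R.from_matrix(np.c_[x,y,z]).as_rotvec()
E
python3 - <<'E'
from h import *
snap("scene","s1");snap("side","d1")
crop("s1",190,100,320,320,2.7,"s1c");crop("d1",150,110,400,230,3.2,"d1c")
print(px2w("d1",[(210,185),(258,185),(290,185),(330,190),(375,188),(333,210),(205,165)],0.02).round(3))
print(px2w("s1",[(262,190),(280,240),(293,290),(250,235)],0.02).round(3))
print(R.from_rotvec(manip.get_ee_rot()).as_matrix().round(2))
E
```

```text
[[ 0.389  0.164  0.02 ]
 [ 0.407 -0.014  0.02 ]
 [ 0.419 -0.133  0.02 ]
 [ 0.411 -0.281  0.02 ]
 [ 0.437 -0.447  0.02 ]
 [ 0.323 -0.292  0.02 ]
 [ 0.482  0.199  0.02 ]]
[[ 0.384 -0.033  0.02 ]
 [ 0.368  0.196  0.02 ]
 [ 0.371  0.388  0.02 ]
 [ 0.471  0.151  0.02 ]]
[[-0.    0.37  0.93]
 [-0.    0.93 -0.37]
 [-1.   -0.    0.  ]]
```

View pics/s1c.png

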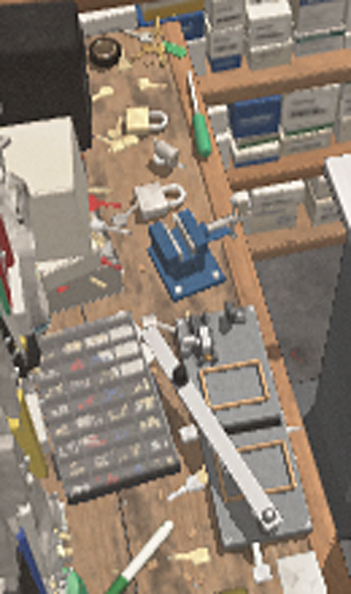

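View pics/d1c.png

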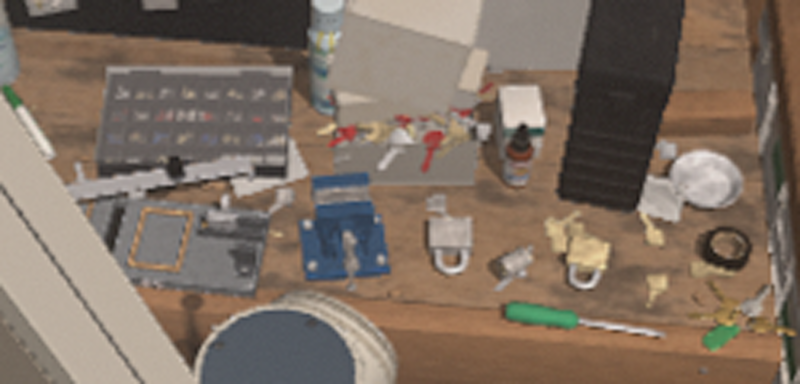

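Run:
```python
from h import *
manip.move_to([0.40,0.2,0.32],down(np.pi/2)); snap("wrist","w2")
manip.move_to([0.40,-0.03,0.36],down(np.pi/2))
manip.move_to([0.40,-0.25,0.30],down(np.pi/2)); snap("wrist","w3"); 
print(manip.get_time(),manip.get_contact_force(),manip.get_joint_positions())
crop("w2",0,0,512,384,1.56,"w2c");crop("w3",0,0,512,384,1.56,"w3c")
```

```text
3.7333 [ 0.51291319 -0.45170388 -0.50419131] [-5.81021504e-01  1.35160499e-01  1.91174433e+00  4.79278327e-04
  1.09457503e+00 -2.15365293e+00]
```

View pics/w2c.png

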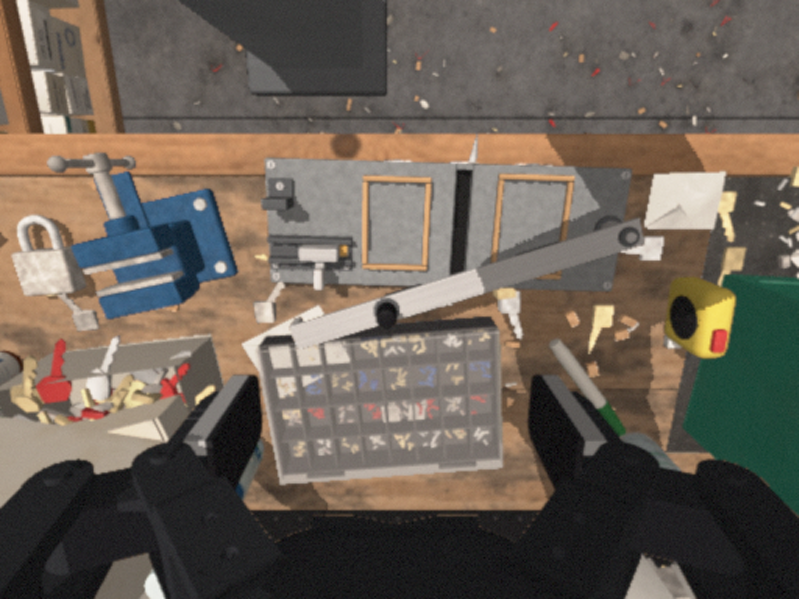

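View pics/w3c.png

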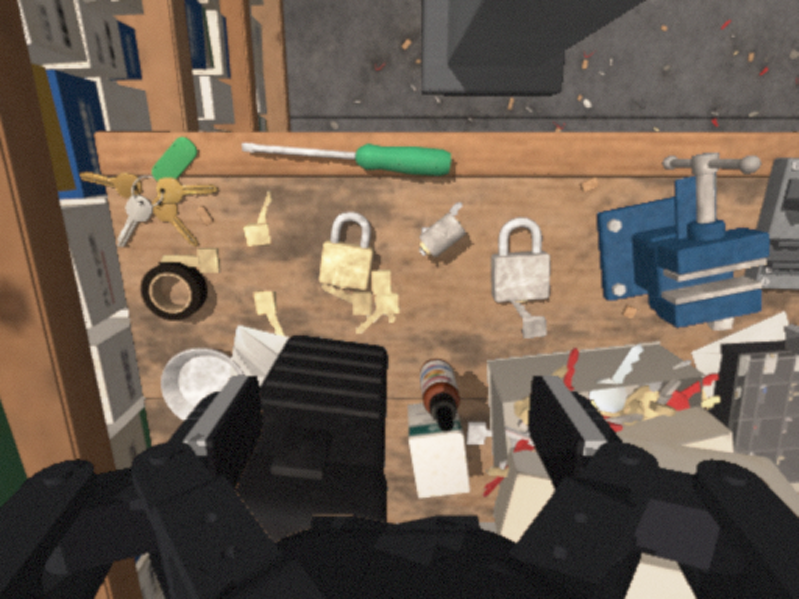

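Run:
```python
from h import *
s=1.5625
c=np.array([(267,158),(632,168),(613,291),(276,284)])/s
print("board",px2w("w2",c,0.018).round(4).tolist())
print("pivot",px2w("w2",np.array([(629,236)])/s,0.055).round(4), "knobtop",px2w("w2",np.array([(386,316)])/s,0.081).round(4))
print("fL",px2w("w2",np.array([(498,175),(574,176),(568,276),(494,274)])/s,0.025).round(4).tolist())
print("fS",px2w("w2",np.array([(362,177),(432,179),(430,271),(361,267)])/s,0.025).round(4).tolist())
print("groove",px2w("w2",np.array([(464,168),(458,272)])/s,0.018).round(4).tolist())
# objects
print("vise etc")
crop("w2",160,90,420,220,3,"w2d")
crop("w3",60,100,360,230,2.6,"w3d")
```

```text
board [[0.3275, 0.0886, 0.018], [0.3359, 0.4125, 0.018], [0.4499, 0.4115, 0.018], [0.4431, 0.0878, 0.018]]
pivot [[0.3905 0.3999 0.055 ]] knobtop [[0.4532 0.1942 0.081 ]]
fL [[0.3417, 0.2922, 0.025], [0.3425, 0.3591, 0.025], [0.4332, 0.3638, 0.025], [0.4313, 0.2944, 0.025]]
fS [[0.3435, 0.1727, 0.025], [0.3451, 0.2343, 0.025], [0.4285, 0.2344, 0.025], [0.4247, 0.1701, 0.025]]
groove [[0.336, 0.2631, 0.018], [0.4312, 0.2616, 0.018]]
vise etc
```

View pics/w2d.png

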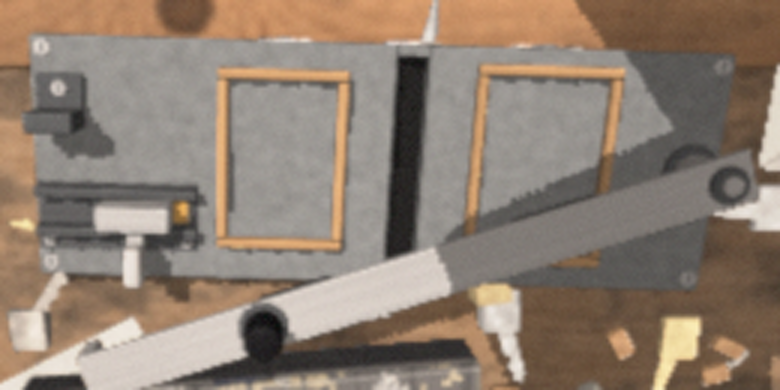

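View pics/w3d.png

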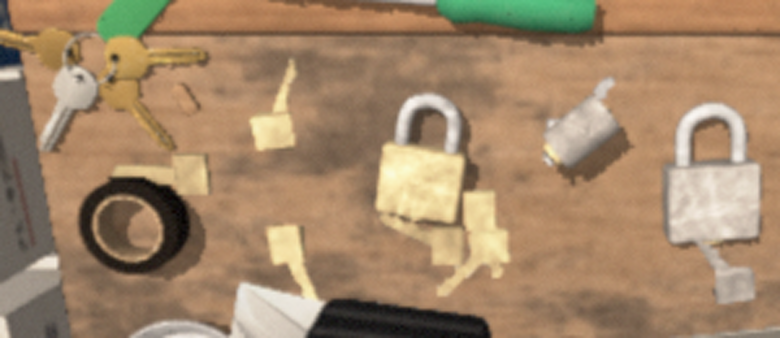

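```bash
cat >> h.py <<'E'
PIV=np.array([0.3905,0.3999])
def barpos(q,r=0.215): return PIV+r*np.array([np.sin(q),-np.cos(q)])
E
python3 - <<'E'
from h import *
manip.move_to([0.40,-0.03,0.36],down(np.pi/2))
q=0.296;p=barpos(q)
manip.command_gripper(0.045)
manip.move_to([*p,0.18],down(q))
manip.servo_line([*p,0.081],down(q))
print(manip.get_contact_force(),manip.get_joint_positions())
fmax=0
for q in np.arange(0.38,1.36,0.08):
    manip.servo_line([*barpos(q),0.081],down(q),rate=0.12)
    fmax=max(fmax,np.linalg.norm(manip.get_contact_force()))
print(fmax,manip.get_contact_force())
p=manip.get_position();manip.servo_line([p[0],p[1],0.2])
manip.move_to([0.37,0.24,0.22],down(np.pi/2)); snap("wrist","w4"); crop("w4",0,0,512,384,1.56,"w4c");print(manip.get_time())
E
```

```text
[ 0.07754306  0.29904284 -0.07728896] [ 3.80490479e-01  5.16558958e-01  2.01318574e+00 -9.80899693e-06
  6.10871955e-01  8.46667397e-02]
1.591297751062413 [ 0.33081338  0.11113374 -0.07419552]
13.2667
```

View pics/w4c.png

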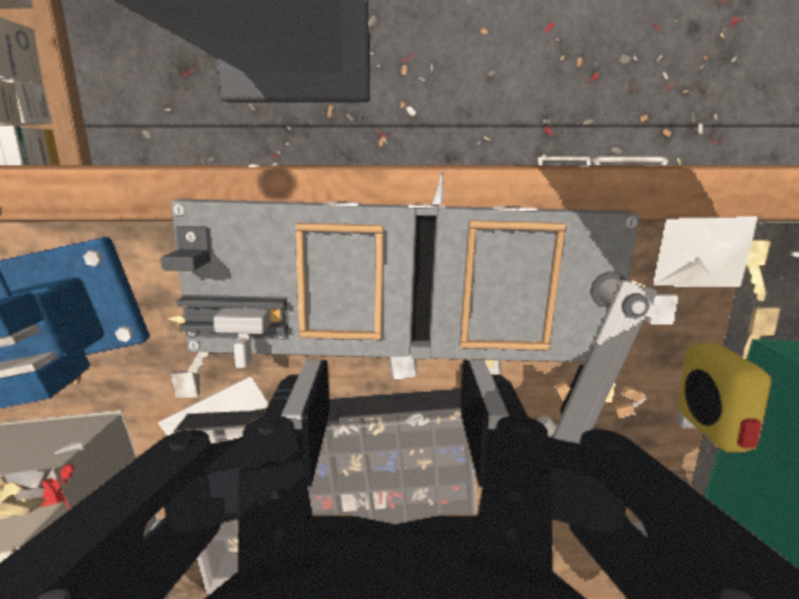

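Run:
```python
from h import *
crop("w4",105,120,265,235,5,"w4d");crop("w4",255,120,415,235,5,"w4e")
```

```text
(no output)
```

View pics/w4d.png

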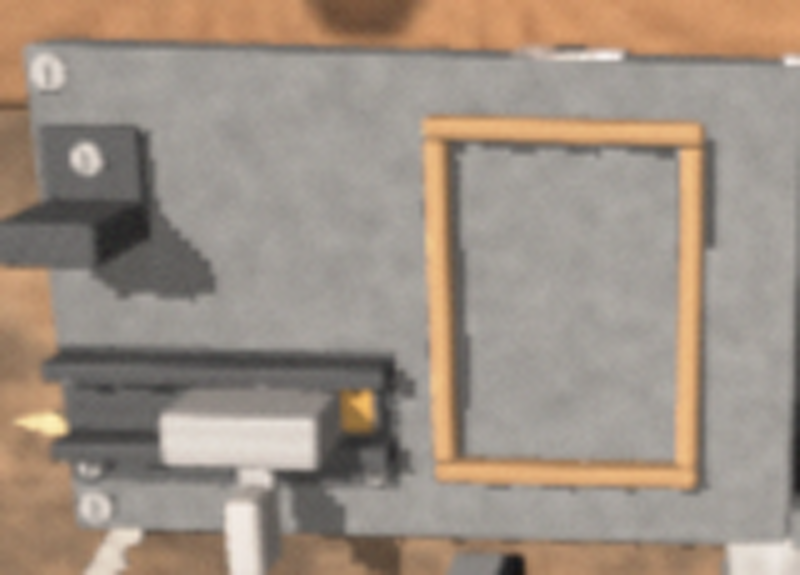

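View pics/w4e.png

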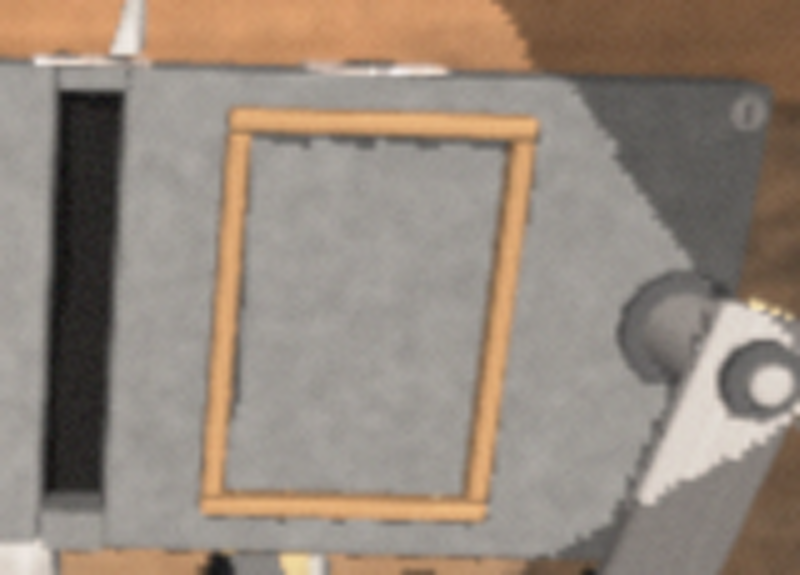

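Run:
```python
from h import *
from scipy.optimize import least_squares
D=np.array([105,120]);E_=np.array([255,120])
S=np.array([(424,118),(704,124),(697,488),(437,480)])/5+D-0.4
L=np.array([(231,107),(539,118),(486,521),(202,513)])/5+E_-0.4
G=np.array([(60,90),(124,92),(104,497),(45,492)])/5+E_-0.4
B=np.array([(28,45),(80,528)])/5+D-0.4
B2=np.array([(772,82)])/5+E_-.4
s=px2w("w4",S,.025);l=px2w("w4",L,.025);g=px2w("w4",G,.018);b=px2w("w4",np.r_[B,B2],.018)
print(s[:,:2].round(4).tolist(),l[:,:2].round(4).tolist(),g[:,:2].round(4).tolist(),b[:,:2].round(4).tolist())
# fit: theta, and centers with known sizes; corners order FR,FL,RL,RR
def rect(c,th,hx,hy):
    r=np.array([[np.cos(th),-np.sin(th)],[np.sin(th),np.cos(th)]])
    return np.array(c)+np.array([(-hx,-hy),(-hx,hy),(hx,hy),(hx,-hy)])@r.T
f=lambda p:np.r_[(rect(p[1:3],p[0],.0475,.0335)-l[:,:2]).ravel(),(rect(p[3:5],p[0],.0425,.0305)-s[:,:2]).ravel(),(rect(p[5:7],p[0],.05,.0075)-g[:,:2]).ravel()]
r=least_squares(f,[0,.385,.33,.385,.2,.385,.26]);print(r.x.round(4));print((r.fun*1000).round(1))
th=r.x[0];Rm=np.array([[np.cos(th),-np.sin(th)],[np.sin(th),np.cos(th)]])
# board frame relative to groove centre (board x=0)
o=r.x[5:7]
for n,P in [("l",r.x[1:3]),("s",r.x[3:5]),("b0",b[0,:2]),("b1",b[1,:2]),("b2",b[2,:2])]: print(n,((P-o)@Rm*1000).round(1))
pv=px2w("w4",np.array([[775,380]])/5+E_-.4,0.062)[0,:2];print("pivot",pv,((pv-o)@Rm*1000).round(1))
```

```text
[[0.3419, 0.1739], [0.3432, 0.2341], [0.4276, 0.2318], [0.4256, 0.1716]] [[0.3396, 0.2936], [0.342, 0.36], [0.436, 0.3579], [0.434, 0.2913]] [[0.3368, 0.2572], [0.3373, 0.2712], [0.4329, 0.2689], [0.4316, 0.2549]] [[0.3271, 0.0877], [0.4408, 0.0839], [0.3351, 0.4126]]
[-0.0262  0.3879  0.3257  0.3846  0.2029  0.3846  0.263 ]
[-0.1 -0.1 -0.7  0.5  0.2  0.1  0.5 -0.4 -0.6 -0.4 -0.3  0.4  0.2  0.4
  0.7 -0.3 -2.4 -0.3 -2.4  0.7  1.9  0.3  2.8 -0.7]
l [ 1.6 62.7]
s [  1.5 -60.1]
b0 [ -52.9 -176.8]
b1 [  60.8 -177.6]
b2 [-53.4 148.2]
pivot [0.38908939 0.39916759] [  0.9 136.2]
```

Run:
```python
from h import *
manip.move_to([0.40,-0.03,0.33],down(np.pi/2))
manip.move_to([0.40,-0.21,0.22],down(np.pi/2)); snap("wrist","w5"); crop("w5",0,60,512,260,1.56,"w5c")
crop("w5",100,95,260,215,5,"w5d");crop("w5",240,95,400,215,5,"w5e")
print(manip.get_time())
```

```text
15.2917
```

View pics/w5c.png

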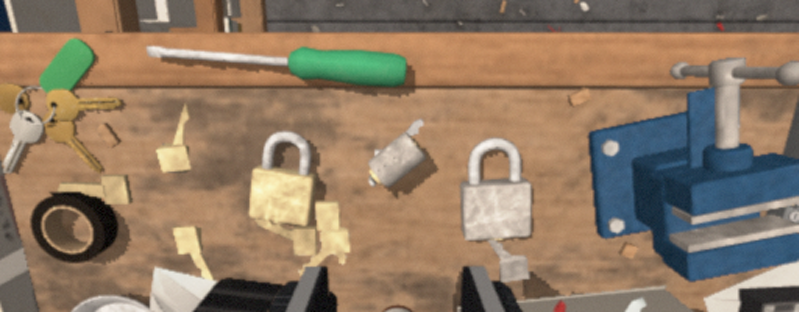

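View pics/w5d.png

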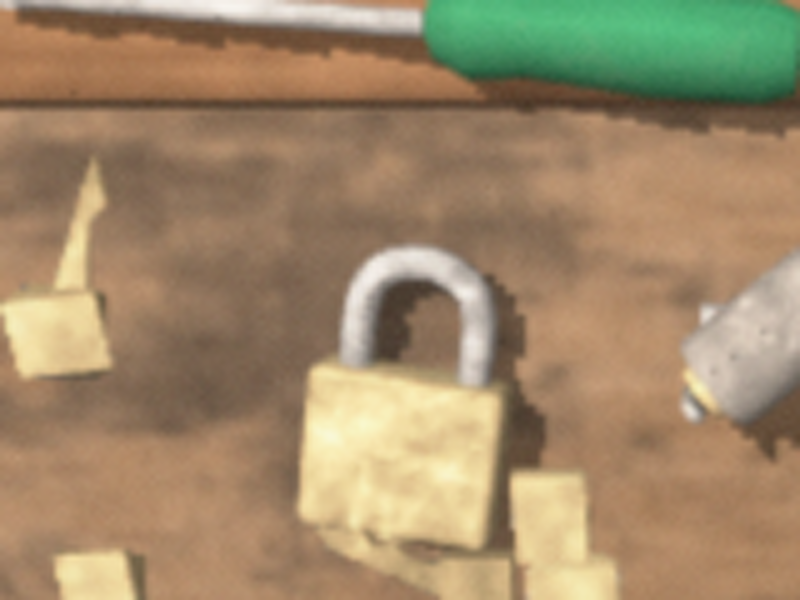

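View pics/w5e.png

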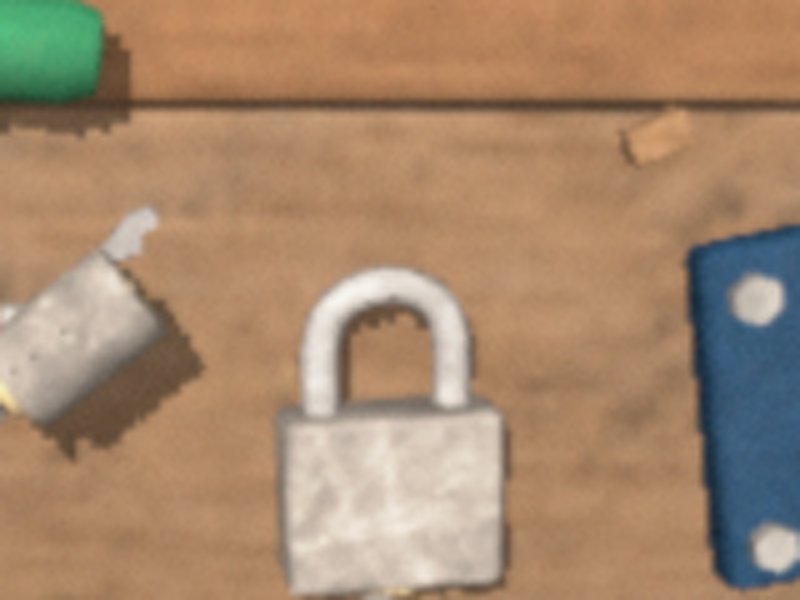

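```bash
cat >> h.py <<'E'
from scipy.optimize import least_squares
def fitrect(pts,hx,hy):  # pts: order front-right(-x,-y), front-left(-x,+y), rear-left, rear-right ; free yaw
    pts=pts[:,:2]
    def rc(p):
        c,s=np.cos(p[2]),np.sin(p[2]);return p[:2]+np.array([(-hx,-hy),(-hx,hy),(hx,hy),(hx,-hy)])@np.array([[c,s],[-s,c]])
    r=least_squares(lambda p:(rc(p)-pts).ravel(),[*pts.mean(0),0]);return r.x,(r.fun*1000).round(1)
E
python3 - <<'E'
from h import *
a=np.array([240,95]);b=np.array([100,95])
L=px2w("w5",np.array([(285,411),(501,407),(503,583),(292,592)])/5+a-.4,.021)
S=px2w("w5",np.array([(313,366),(506,387),(486,548),(299,521)])/5+b-.4,.019)
for P,h,off in((L,(.0215,.025),.0155),(S,(.019,.0225),.014)):
    x,f=fitrect(P,*h);print("block",x.round(4),f,"origin",(x[:2]-off*np.array([np.cos(x[2]),np.sin(x[2])])).round(4))
    print(np.linalg.norm(np.diff(P,axis=0),axis=1).round(4))
# shackle apex
print(px2w("w5",np.array([[390,270]])/5+a-.4,.013),px2w("w5",np.array([[418,245]])/5+b-.4,.012))
# cylinder barrel top outline corners at z .026 (silhouette): 
C=px2w("w5",np.array([(-22,348),(100,250),(165,325),(40,425)])/5+a-.4,.026);print(C.round(4).tolist(),np.linalg.norm(np.diff(C,axis=0),axis=1))
print("cam",px2w("w5",np.array([[148,215]])/5+a-.4,.03))
crop("w5",225,115,300,195,8,"w5f"); crop("d1",270,170,350,205,9,"d1f")
E
```

```text
block [ 0.43   -0.1324  0.0576] [ 1.   0.  -0.9  1.4 -0.4 -0.3  0.2 -1.1] origin [ 0.4145 -0.1333]
[0.0486 0.0426 0.0492]
block [ 0.4204 -0.2914 -0.1496] [-0.9 -1.2  1.   0.3  0.   1.2 -0.1 -0.3] origin [ 0.4065 -0.2893]
[0.0433 0.0391 0.0435]
[[ 0.37837342 -0.13527055  0.013     ]] [[ 0.37301524 -0.28588623  0.012     ]]
[[0.3935, -0.2272, 0.026], [0.372, -0.2007, 0.026], [0.3884, -0.1864, 0.026], [0.4109, -0.2137, 0.026]] [0.03412016 0.02168378 0.03544319]
cam [[ 0.36408825 -0.19074322  0.03      ]]
```

View pics/w5f.png

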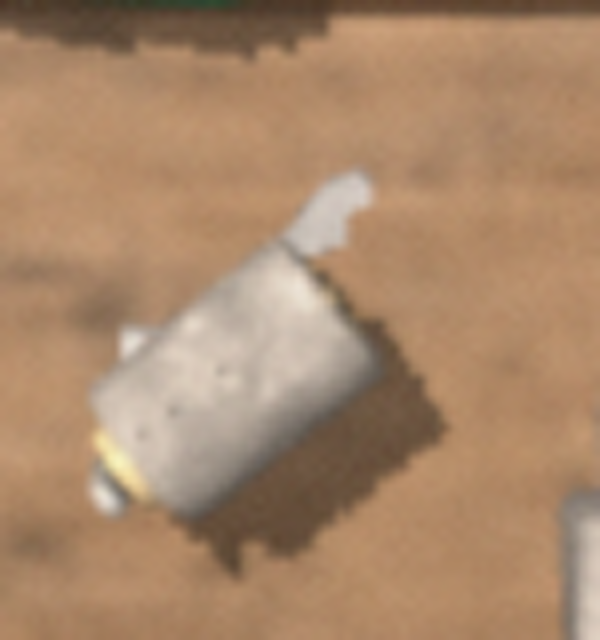

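View pics/d1f.png

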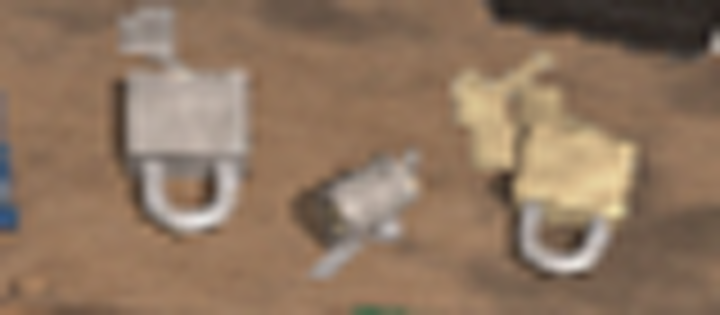

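```bash
cat >> h.py <<'E'
def touch(x,y,z0,o,zmin,step=0.002,thr=2.5):
    f0=manip.get_contact_force()[2]; z=z0
    while z>zmin:
        z-=step; manip.servo_line([x,y,z],o,rate=0.05)
        if manip.get_contact_force()[2]-f0>thr: return z
    return None
E
python3 - <<'E'
from h import *
a=np.pi/2+0.0576-np.pi
print(manip.solve_ik([.43,-.1324,.1],down(a)),manip.solve_ik([.43,-.1324,.1],down(a+np.pi)))
a+=np.pi
manip.command_gripper(0.066,f_grip=40)
manip.move_to([.43,-.1324,.10],down(a))
snap("wrist","w6"); crop("w6",0,0,512,384,1.56,"w6c")
E
```

```text
[-3.25147139e-01  4.37799840e-01  2.10107036e+00  4.44089210e-16
  6.02722459e-01  1.18804919e+00] [-3.25147139e-01  4.37799840e-01  2.10107036e+00 -4.44089210e-16
  6.02722459e-01 -1.95354347e+00]
```

View pics/w6c.png

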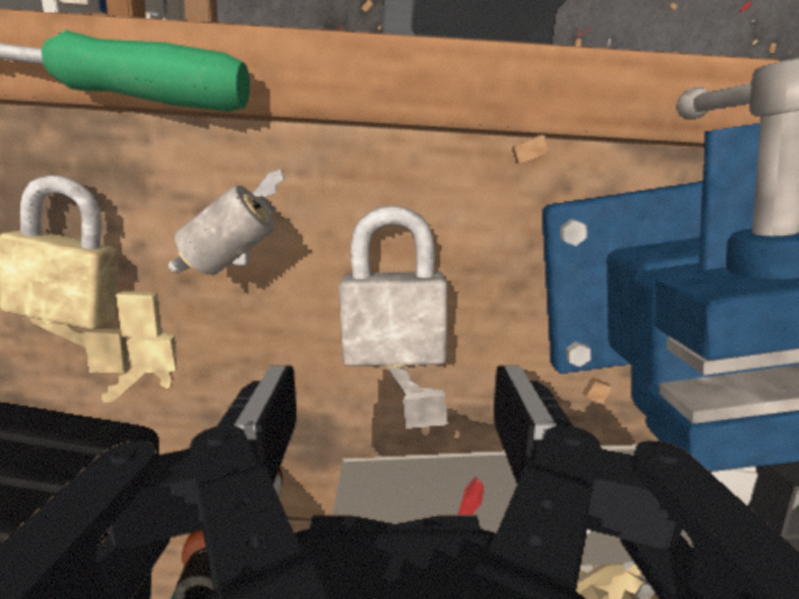

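Run:
```python
from h import *
L=px2w("w6",np.array([(341,282),(446,276),(447,361),(343,365)])/1.5625,.021)
x,f=fitrect(L,.0215,.025);print(x.round(4),f)
yaw=0.04
a=np.pi/2+yaw;cx,cy=x[:2]
manip.servo_line([cx,cy,.06],down(a))
z=touch(cx,cy,.05,down(a),.022);print("touch",z,manip.get_contact_force())
z=(z or .024)+.012
manip.servo_line([cx,cy,z],rate=.05)
manip.command_gripper(0.03,f_grip=40);print(manip.get_width(),z,manip.get_contact_force())
manip.servo_line([cx,cy,z+.03],rate=.1);print(manip.get_width(),manip.get_contact_force(),manip.get_time())
snap("wrist","w7"); crop("w7",0,0,512,384,1.56,"w7c")
```

```text
[ 0.43   -0.132   0.0946] [-1.1 -1.8 -0.3  0.8  0.8  0.6  0.6  0.3]
touch None [-0.21502947  0.57886071 -0.17990671]
0.04812567164825346 0.036000000000000004 [-0.90955948  0.65727093  8.71653579]
0.04831416261881886 [-0.6574714   0.69036036 -2.20639871] 21.5667
```

View pics/w7c.png

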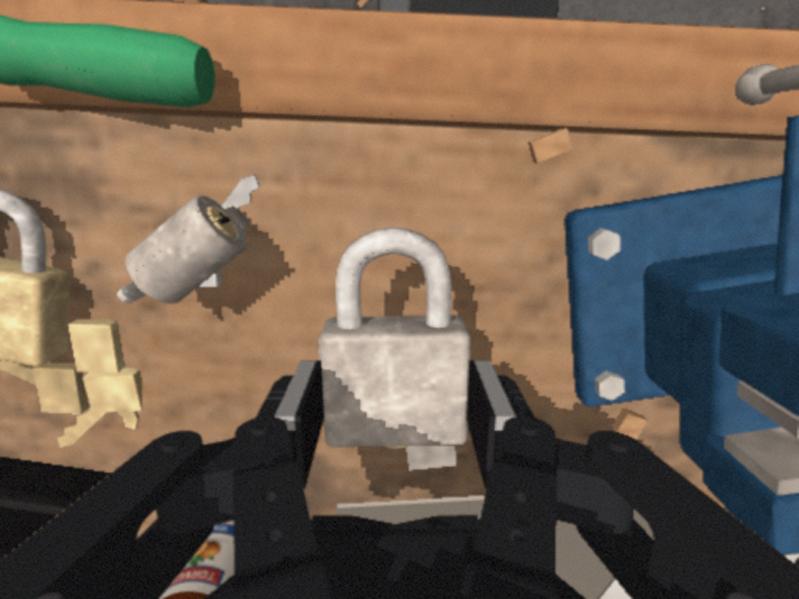

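Run:
```python
from h import *
p=manip.get_position();o=manip.get_ee_rot()
manip.servo_line([p[0],p[1],.0365],o,rate=.05);print(manip.get_contact_force())
manip.command_gripper(0.056);print(manip.get_width(),manip.get_contact_force())
z=touch(p[0],p[1],.034,o,.010,step=.0015,thr=2);print("touch",z,manip.get_contact_force(),manip.get_position())
```

```text
[-3.41303786  1.48394647  7.83697412]
0.056018325010086925 [ 0.15134377 -0.29902309 -0.35292059]
touch 0.017499999999999988 [-0.96689944  0.46928764  6.62863896] [ 0.42998324 -0.13195847  0.01783469]
```

Run:
```python
from h import *
p=manip.get_position();o=manip.get_ee_rot()
manip.servo_line([p[0],p[1],.028],o,rate=.05)
manip.command_gripper(0.03,f_grip=40);print(manip.get_width(),manip.get_contact_force())
manip.servo_line([p[0],p[1],.1],o,rate=.15);print(manip.get_width(),manip.get_contact_force(),manip.get_time())
snap("wrist","w8"); crop("w8",128,96,384,384,2,"w8c")
```

```text
0.04908878019207086 [-1.94968728  1.30890779  9.05838039]
0.04887583546977848 [ 0.48598676  0.15721229 -1.55496319] 26.5667
```

View pics/w8c.png

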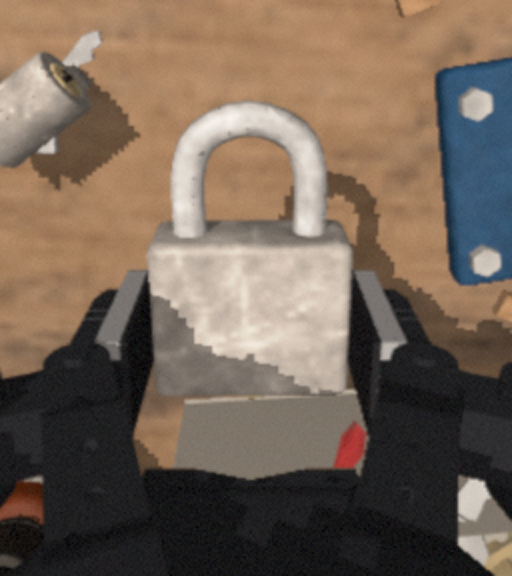

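Run:
```python
from h import *
p=manip.get_position();print(p)
L=px2w("w8",np.array([(150,246),(351,246),(349,393),(156,394)])/2+[128,96],p[2]-.007)
x,f=fitrect(L,.0215,.025);print(x.round(4),f, L.round(4).tolist())
d=x[:2]-p[:2];a=0.04;print("block-centre in tool axes along lock x,y:",d@[np.cos(a),np.sin(a)],d@[-np.sin(a),np.cos(a)])
```

```text
[ 0.42933846 -0.13172873  0.09921995]
[ 0.4293 -0.1303  0.0472] [-0.9 -1.3 -1.4  1.4  1.1  0.3  1.2 -0.4] [[0.4099, -0.155, 0.0922], [0.408, -0.1077, 0.0922], [0.4485, -0.1046, 0.0922], [0.4508, -0.1539, 0.0922]]
block-centre in tool axes along lock x,y: 2.6734726605319432e-05 0.0014140153527369458
```

Run:
```python
from h import *
th=-.026;a=np.pi/2+th
manip.move_to([.40,-.10,.25],down(a)); manip.move_to([.39,0.1,.25],down(a))
t=np.array([.3879,.3257])+.0155*np.array([np.cos(th),np.sin(th)])
manip.move_to([*t,.11],down(a)); manip.servo_line([*t,.072],down(a))
print(manip.get_width(),manip.get_time(),manip.get_position())
snap("wrist","w9"); crop("w9",100,80,412,384,1.9,"w9c")
```

```text
0.04898955174311172 29.5417 [0.40377813 0.32448131 0.07251305]
```

View pics/w9c.png

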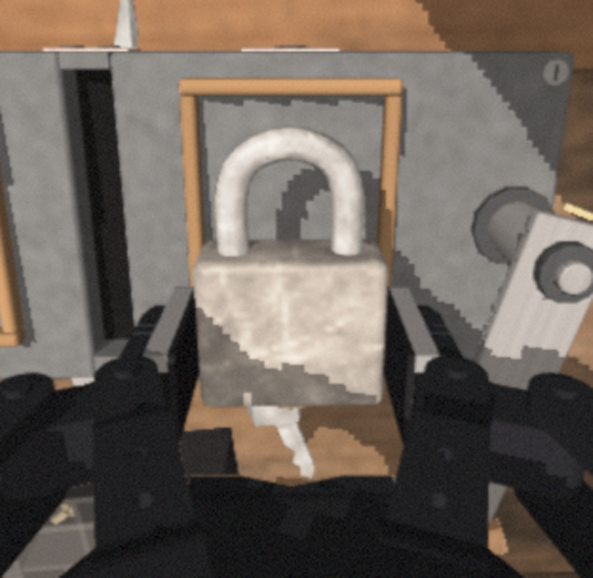

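Run:
```python
from h import *
F=px2w("w9",np.array([(180,81),(402,81),(200,97),(386,97),(187,240),(397,240)])/1.9+[100,80],.025);print(F.round(4).tolist())
th=-.026;u=np.array([np.cos(th),np.sin(th)]);v=np.array([-u[1],u[0]])
c=(F[0]+F[1])[:2]/2+.0475*u; print("centre",c)
L=px2w("w9",np.array([(197,262),(385,262),(383,400),(204,404)])/1.9+[100,80],.0725-.007)
print(fitrect(L,.0215,.025)); print(L.round(4).tolist())
```

```text
[[0.3408, 0.2947, 0.025], [0.3426, 0.3602, 0.025], [0.3456, 0.3002, 0.025], [0.3471, 0.3556, 0.025], [0.3907, 0.2927, 0.025], [0.3926, 0.3601, 0.025]]
centre [0.38919049 0.32618541]
(array([ 0.40265745,  0.32605343, -0.01269013]), array([-1. , -1.8, -1.6,  1.9,  1.6,  0.9,  1. , -1.1]))
[[0.3818, 0.3031, 0.0655], [0.3831, 0.3495, 0.0655], [0.4229, 0.3498, 0.0655], [0.4229, 0.3018, 0.0655]]
```

Run:
```python
from h import *
o=down(np.pi/2-.026)
manip.servo_line([.404,.3247,.052],o,rate=.08);print(manip.get_contact_force(),manip.get_position())
z=touch(.404,.3247,.052,o,.0445,step=.001,thr=2);print(z,manip.get_position(),manip.get_contact_force())
manip.command_gripper(.062);print(manip.get_contact_force(),manip.get_width())
manip.servo_line([.404,.3247,.14],o)
manip.move_to([.37,.26,.2],down(np.pi/2-.026))
snap("wrist","w10"); crop("w10",80,70,450,330,2.1,"w10c")
print(manip.get_time())
```

```text
[ 0.37242464 -0.59047032 -1.46250354] [0.40365742 0.32444086 0.05148797]
0.04599999999999999 [0.40408977 0.32475383 0.04645221] [-0.92990965 -1.39725169  5.63330803]
[ 0.43487882  1.18453742 -0.198205  ] 0.062171165133643354
33.0667
```

View pics/w10c.png

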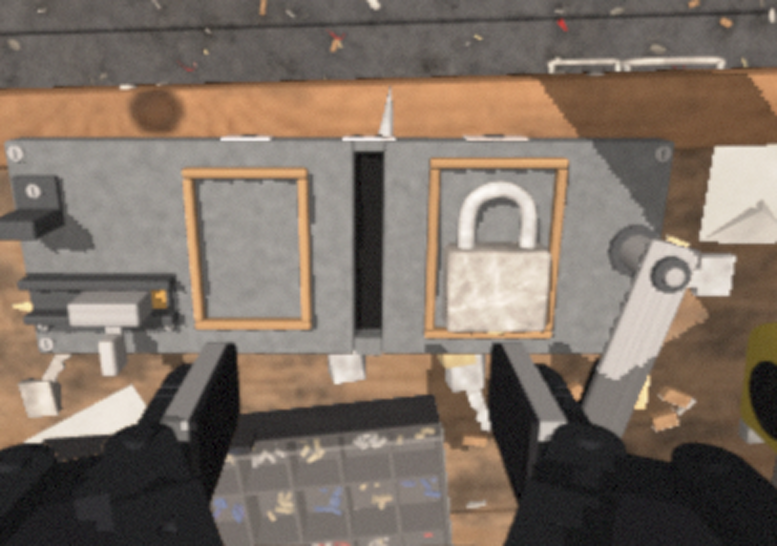

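Run:
```python
from h import *
print(px2w("d1",np.array([(560,195),(640,208)])/3.2+[150,110],0).round(3))
manip.move_to([.39,.10,.25],down(np.pi/2)); manip.move_to([.38,-.10,.25],down(np.pi/2))
manip.command_gripper(.064)
manip.move_to([.40,-.2893,.14],down(np.pi/2-.15))
snap("wrist","w11"); crop("w11",0,0,512,384,1.56,"w11c");crop("w11",180,90,330,250,4,"w11d");print(manip.get_time())
```

```text
[[ 0.515 -0.264  0.   ]
 [ 0.505 -0.36   0.   ]]
35.75
```

View pics/w11c.png

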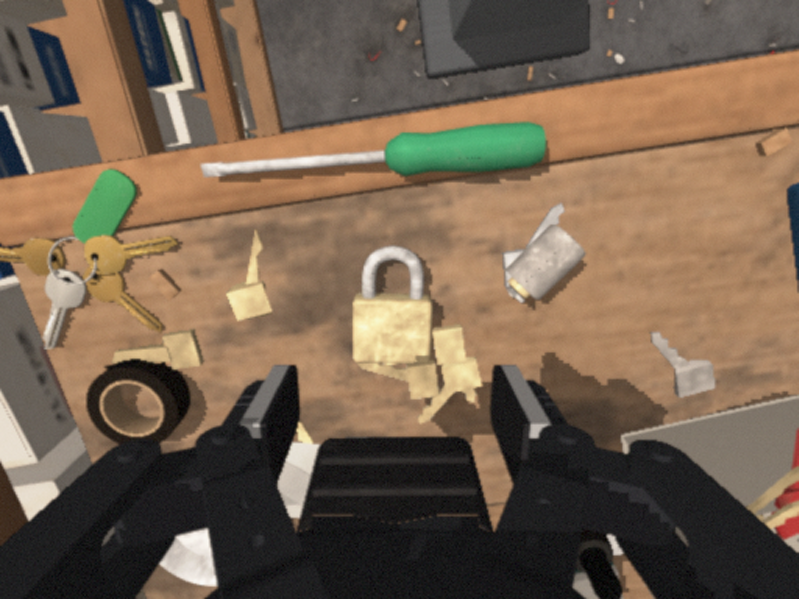

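View pics/w11d.png

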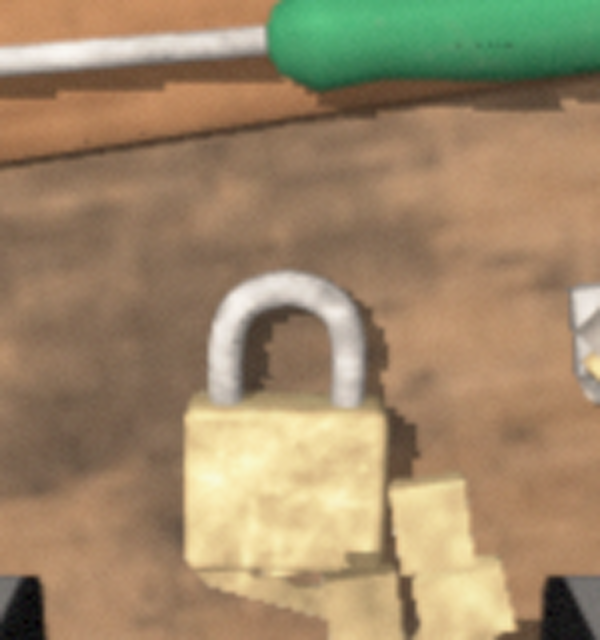

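Run:
```python
from h import *
S=px2w("w11",np.array([(186,410),(387,409),(380,570),(186,566)])/4+[180,90],.019)
x,f=fitrect(S,.019,.0225);print(x.round(4),f)
yaw=-.145;a=np.pi/2+yaw;o=down(a)
c=x[:2]-.0010*np.array([-np.sin(yaw),np.cos(yaw)]) # observed ~1.2 mm lateral camera bias
print(c)
manip.servo_line([*c,.06],o)
manip.servo_line([*c,.027],o,rate=.08);print(manip.get_contact_force())
manip.command_gripper(.03,f_grip=40);print(manip.get_width(),manip.get_contact_force())
manip.servo_line([*c,.1],o);print(manip.get_width(),manip.get_contact_force())
snap("wrist","w12"); crop("w12",128,96,384,384,2,"w12c")
```

```text
[ 0.4206 -0.2919 -0.1639] [-0.8 -0.8  0.3  0.6  0.2  0.7  0.3 -0.5]
[ 0.42046883 -0.29291322]
[ 0.26136561  0.41438172 -0.14800829]
0.04426299700675262 [-1.23804446  0.60368711  3.46039654]
0.043820381195083496 [-0.4060348   0.32452556 -0.70341433]
```

View pics/w12c.png

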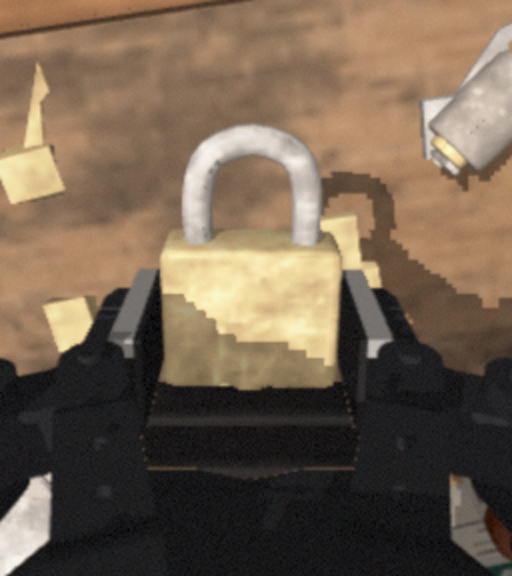

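Run:
```python
from h import *
th=-.026
manip.move_to([.40,-.10,.25],down(np.pi/2)); manip.move_to([.38,0.12,.25],down(np.pi/2))
o=down(-np.pi/2+th)
print(manip.solve_ik([.3706,.2033,.2],o))
manip.move_to([.3706,.2033,.2],o); manip.servo_line([.3706,.2033,.072],o)
print(manip.get_width(),manip.get_time(),manip.get_position(),manip.get_joint_positions())
snap("wrist","w13"); crop("w13",100,80,412,384,1.9,"w13c")
```

```text
[ 4.73588495e-01  2.08913532e-01  2.10208848e+00 -4.44089210e-16
  8.30590644e-01  2.07038482e+00]
0.04410861795185009 43.6833 [0.37100326 0.20354055 0.07246877] [4.73655953e-01 4.73317938e-01 2.16482125e+00 1.20371312e-05
 5.02523397e-01 2.07035716e+00]
```

View pics/w13c.png

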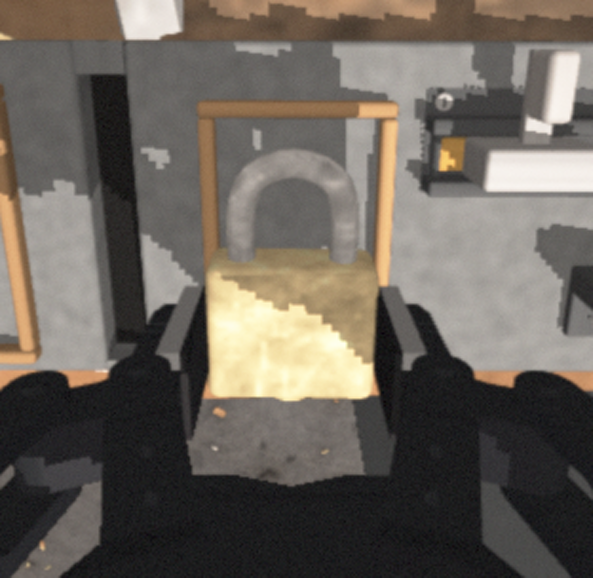

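Run:
```python
from h import *
F=px2w("w13",np.array([(198,101),(398,102),(205,230),(393,230)])/1.9+[100,80],.025);print(F.round(4).tolist())
th=-.026;u=np.array([np.cos(th),np.sin(th)])
print("centre",(F[0]+F[1])[:2]/2-.0425*u)
L=px2w("w13",np.array([(208,274),(376,274),(371,395),(212,396)])/1.9+[100,80],.0725-.027+.019)
x,f=fitrect(L[[2,3,0,1]],.019,.0225);print(x,f); print("origin",x[:2]+.014*u)
```

```text
[[0.4281, 0.2307, 0.025], [0.4263, 0.1711, 0.025], [0.3874, 0.2314, 0.025], [0.3859, 0.1714, 0.025]]
centre [0.38468926 0.20196725]
[ 0.37109156  0.20420056 -0.02451569] [-1.5 -1.2 -1.1  1.1  1.3  1.5  1.3 -1.4]
origin [0.38508683 0.2038366 ]
```

Run:
```python
from h import *
o=down(-np.pi/2-.026);X,Y=.3706,.2018
manip.servo_line([X,Y,.053],o,rate=.08);print(manip.get_contact_force(),manip.get_position())
z=touch(X,Y,.052,o,.0435,step=.001,thr=2);print(z,manip.get_position(),manip.get_contact_force())
manip.command_gripper(.056);print(manip.get_contact_force(),manip.get_width())
manip.servo_line([X,Y,.16],o)
manip.move_to([.38,.12,.25],down(np.pi/2))
manip.move_to([.37,.23,.2],down(np.pi/2-.026))
snap("wrist","w14"); crop("w14",80,70,450,330,2.1,"w14c")
print(manip.get_time())
```

```text
[-0.41091822  0.08415507 -1.20626423] [0.37051613 0.2017246  0.0530374 ]
0.04499999999999999 [0.37065065 0.20183899 0.04545899] [-1.92775528 -0.73993277  8.21847378]
[-1.09083566  0.52127588  0.83679663] 0.05595790708353993
50.4917
```

View pics/w14c.png

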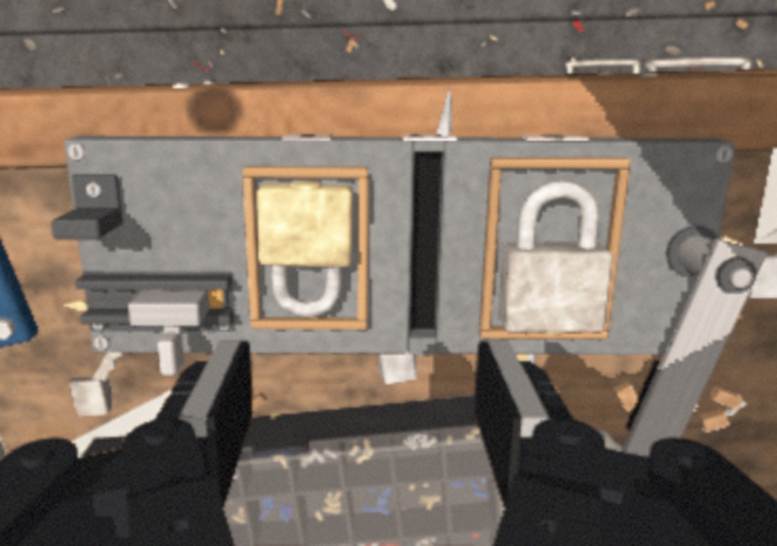

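Run:
```python
from h import *
a=np.deg2rad(39)
manip.move_to([.38,.12,.25],down(np.pi/2)); manip.move_to([.38,-.08,.25],down(a))
manip.command_gripper(.06)
manip.move_to([.3912,-.207,.12],down(a))
snap("wrist","w15"); crop("w15",0,0,512,384,1.56,"w15c");crop("w15",180,120,320,260,4,"w15d");print(manip.get_time())
```

```text
52.8833
```

View pics/w15c.png

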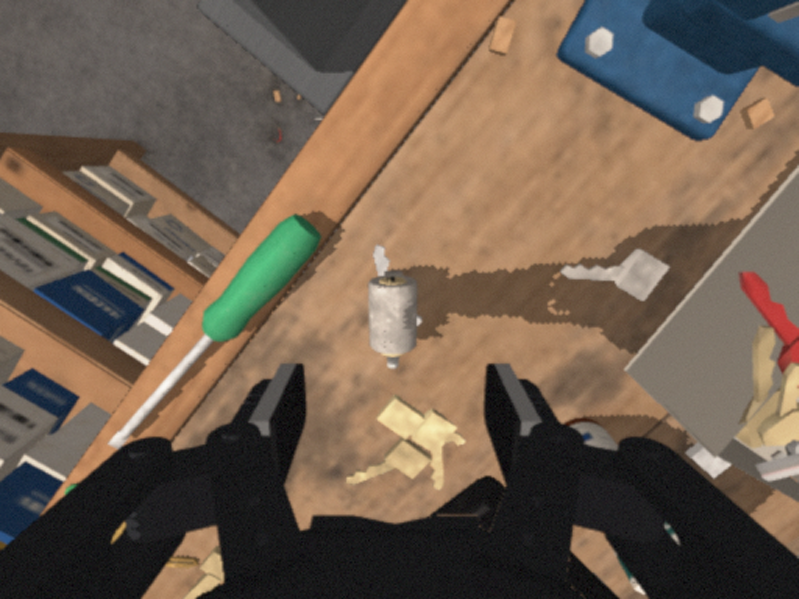

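View pics/w15d.png

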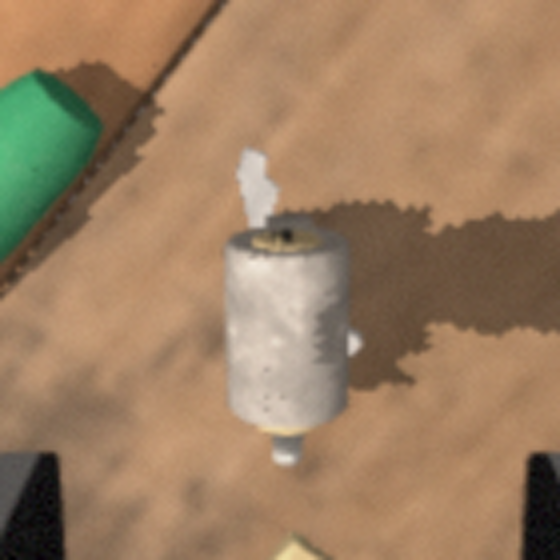

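Run:
```python
from h import *
P=px2w("w15",np.array([(287.5,244),(288.5,418)])/4+[180,120],.026)[:,:2];print(P,np.linalg.norm(P[0]-P[1]))
c=P.mean(0);d=(P[0]-P[1]);ax=np.arctan2(d[1],d[0]);print(c,np.rad2deg(ax),manip.get_position())
```

```text
[[ 0.38119848 -0.193916  ]
 [ 0.40390788 -0.22168629]] 0.03587347644346032
[ 0.39255318 -0.20780115] 129.27488911580141 [ 0.39175379 -0.20641798  0.12086403]
```

Run:
```python
from h import *
o=down(np.deg2rad(39.3));X,Y=.3921,-.2082
manip.command_gripper(.05)
manip.servo_line([X,Y,.07],o); manip.servo_line([X,Y,.041],o,rate=.06)
print(manip.get_position(),manip.get_contact_force())
manip.command_gripper(.031,f_grip=30);manip.command_gripper(.01,f_grip=30);print(manip.get_width(),manip.get_contact_force())
manip.servo_line([X,Y,.11],o,rate=.1);print(manip.get_width(),manip.get_contact_force())
snap("wrist","w16"); crop("w16",128,96,384,384,2,"w16c")
```

```text
[ 0.39193495 -0.20811238  0.040722  ] [-0.08534901 -1.44830728  0.38336962]
0.022525198283571857 [-0.13971447  0.70105336  4.59426976]
0.02231024374782985 [-0.07018145 -0.77162943 -1.01285546]
```

View pics/w16c.png

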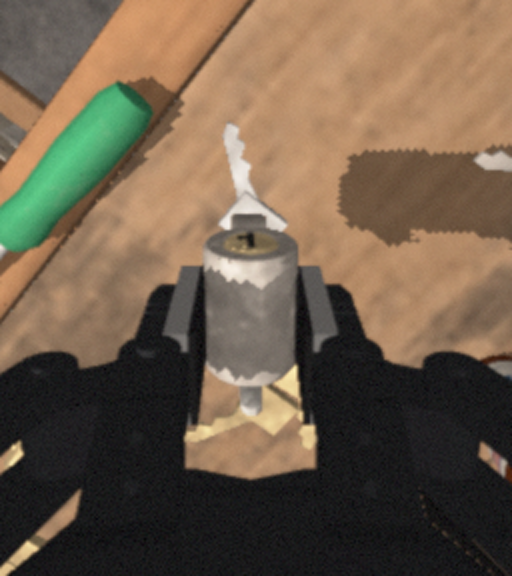

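Run:
```python
from h import *
th=-.026;o=down(np.pi/2+th)
manip.move_to([.40,-.10,.26],o); manip.move_to([.39,0.1,.26],o)
X,Y=.408,.262-.0007
manip.move_to([X,Y,.12],o); manip.servo_line([X,Y,.075],o)
print(manip.get_width(),manip.get_time(),manip.get_position())
snap("wrist","w17"); crop("w17",100,80,412,384,1.9,"w17c")
```

```text
0.022455630814412292 58.6083 [0.40852758 0.26070492 0.07579653]
```

View pics/w17c.png

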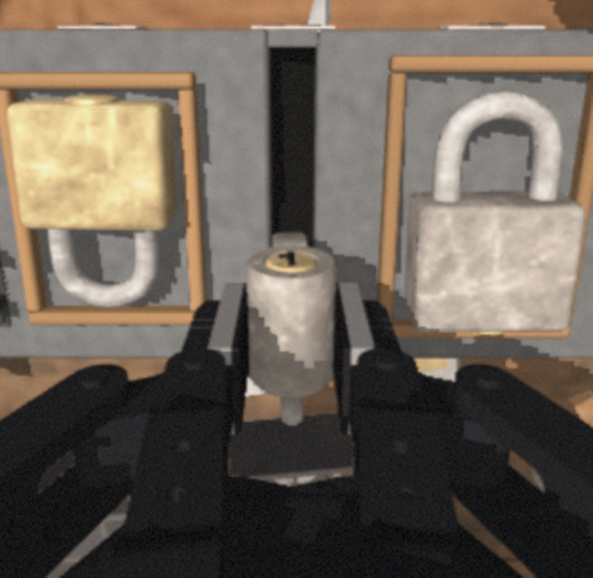

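Run:
```python
from h import *
G=px2w("w17",np.array([(270.5,60),(315.5,60),(272.5,225),(314.5,225)])/1.9+[100,80],.018);print(G.round(4).tolist())
p=manip.get_position()
C=px2w("w17",np.array([(290.5,265)])/1.9+[100,80],p[2]-.041+.026);print("barrel",C)
Fo=px2w("w17",np.array([(276,242),(305,242)])/1.9+[100,80],p[2]-.041+.006);print("foot",Fo)
```

```text
[[0.3407, 0.2575, 0.018], [0.3411, 0.2714, 0.018], [0.3947, 0.2561, 0.018], [0.395, 0.2703, 0.018]]
barrel [[0.39120683 0.26227229 0.06113713]]
foot [[0.39215784 0.2579556  0.04113713]
 [0.39239213 0.26656563 0.04113713]]
```

Run:
```python
from h import *
th=-.026;o=down(np.pi/2+th);X,Y=.408,.2618
manip.servo_line([X,Y,.065],o,rate=.08);manip.servo_line([X,Y,.065],o,rate=.08)
print(manip.get_position(),manip.get_contact_force())
z=touch(X,Y,.062,o,.0435,step=.001,thr=2);print(z,manip.get_position(),manip.get_contact_force())
snap("wrist","w18"); crop("w18",100,80,412,384,1.9,"w18c")
```

```text
[0.40808687 0.2619162  0.06524898] [-0.27659788 -0.14099413 -0.56926007]
0.046999999999999986 [0.40815652 0.26187491 0.04729867] [-2.12543091 -0.41494311  4.21713224]
```

View pics/w18c.png

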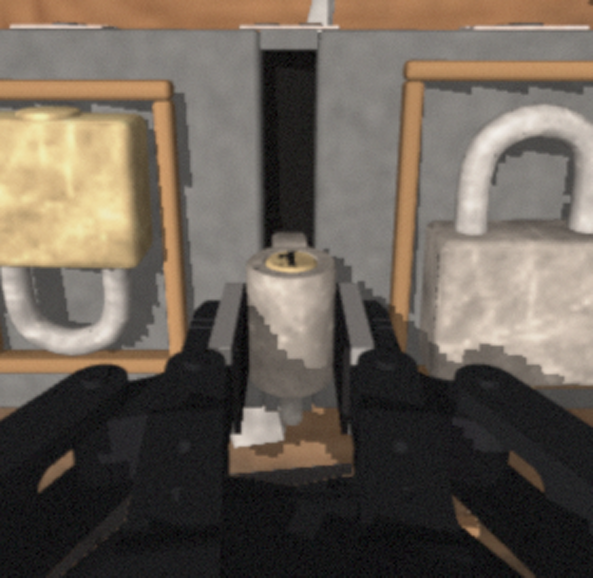

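Run:
```python
from h import *
th=-.026;o=down(np.pi/2+th);X,Y=.408,.2618
manip.command_gripper(.032);print(manip.get_contact_force())
manip.servo_line([X,Y,.10],o,rate=.1);manip.servo_line([X,Y,.16],o)
manip.move_to([.37,.23,.2],o);snap("wrist","w19"); crop("w19",80,70,450,330,2.1,"w19c")
manip.move_to([.40,.30,.2],o)
print(manip.get_time())
```

```text
[-0.62129214 -0.20172618 -0.2281587 ]
65.2833
```

View pics/w19c.png

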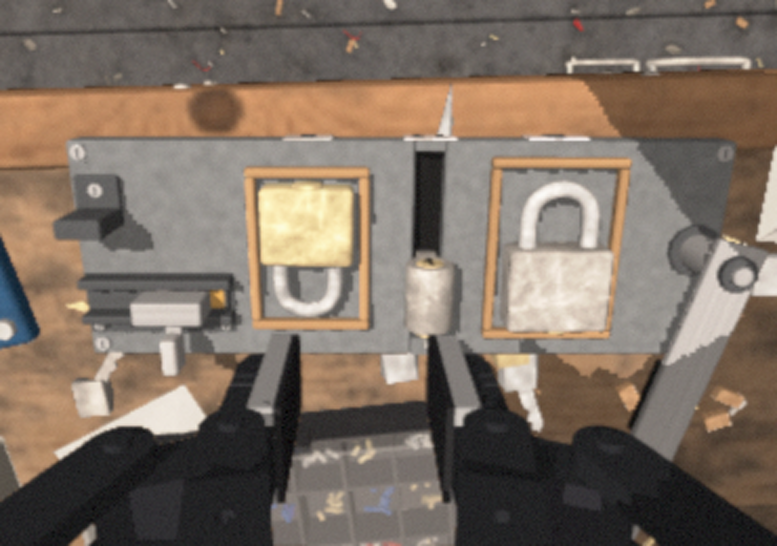

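```bash
cat >> h.py <<'E'
PIV=np.array([0.3897,0.3995])
E
python3 - <<'E'
from h import *
q=1.27
manip.command_gripper(.05)
manip.move_to([*barpos(q),.17],down(q)); manip.servo_line([*barpos(q),.082],down(q),rate=.1)
print(manip.get_contact_force())
manip.command_gripper(.027,f_grip=20);print(manip.get_width(),manip.get_contact_force())
for q in np.arange(1.2,0.10,-.1):
    manip.servo_line([*barpos(q),.082],down(q),rate=.12)
    f=manip.get_contact_force()
    if np.linalg.norm(f[:2])>12: print("high",q,f);break
print(q,manip.get_contact_force(),manip.get_time())
snap("wrist","w20"); crop("w20",0,0,512,384,1.56,"w20c");
E
```

```text
[0.29525154 0.20849431 1.06609719]
0.02703334492981108 [-0.51290665 -0.0830247   1.21364246]
0.19999999999999907 [-0.04022856  0.04041475 -0.08689522] 71.325
```

View pics/w20c.png

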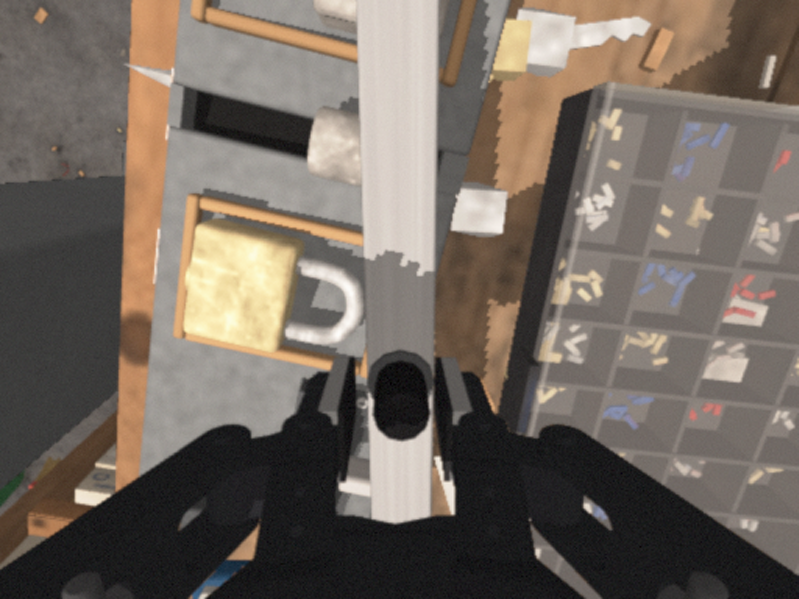

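Run:
```python
from h import *
q=.2;hit=0
while q>-.11:
    q-=.02; manip.servo_line([*barpos(q),.082],down(q),rate=.05)
    f=manip.get_contact_force();t=f[:2]@[np.cos(q),np.sin(q)]
    if t>5: hit=1;break
print(q,hit,f)
manip.hold(.3)
# relax: back off 2mm
manip.servo_line([*barpos(q+.012),.082],down(q),rate=.05);print(manip.get_contact_force())
p=manip.get_position();manip.command_gripper(.04)
manip.servo_line([p[0],p[1],.17],rate=.1)
manip.move_to([.37,.20,.24],down(np.pi/2));snap("wrist","w21"); crop("w21",60,70,430,330,2.1,"w21c");print(manip.get_time())
```

```text
-0.059999999999999984 1 [ 8.46718677 -2.7857133  -3.22779647]
[ 2.18562548 -0.74126684 -0.1172475 ]
77.9583
```

View pics/w21c.png

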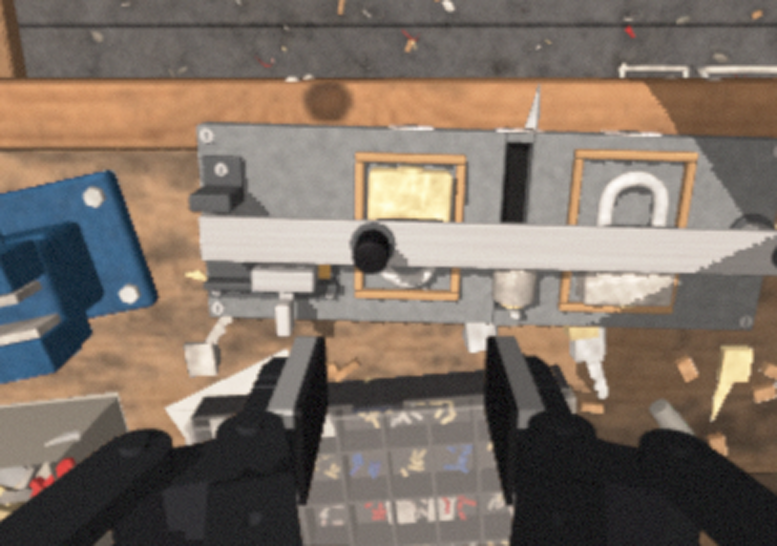

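Run:
```python
from h import *
crop("w21",150,160,250,240,7,"w21d")
```

```text
(no output)
```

View pics/w21d.png

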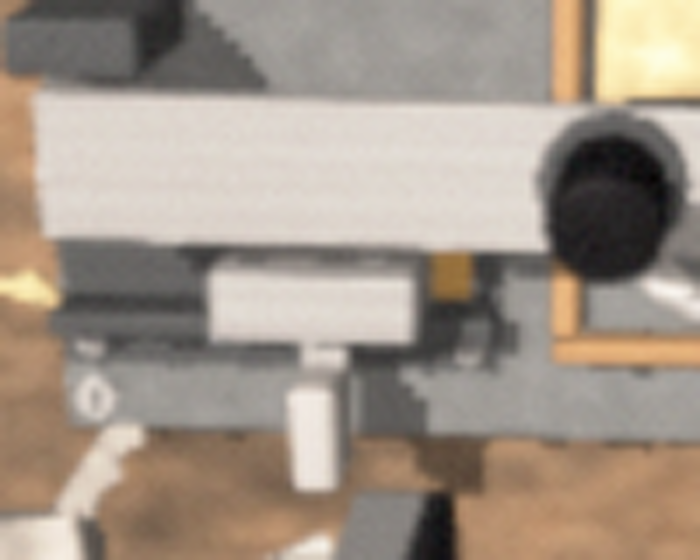

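Run:
```python
from h import *
P=px2w("w21",np.array([(289,388),(335,386),(340,488),(293,490)])/7+[150,160],.047);print(P.round(4).tolist())
print("gate",px2w("w21",np.array([(208,268),(416,265),(416,340),(208,342)])/7+[150,160],.040).round(4).tolist())
print("catch",px2w("w21",np.array([(475,275)])/7+[150,160],.02))
```

```text
[[0.4223, 0.1302, 0.047], [0.422, 0.1378, 0.047], [0.4402, 0.1376, 0.047], [0.4406, 0.1298, 0.047]]
gate [[0.4039, 0.1166, 0.04], [0.4034, 0.1509, 0.04], [0.4166, 0.1503, 0.04], [0.4169, 0.1157, 0.04]]
catch [[0.41198905 0.15802557 0.02      ]]
```

Run:
```python
from h import *
o=down(np.pi/2-.026)
manip.command_gripper(0.0,f_grip=30)
X,Y=.436,.170
manip.move_to([X,Y,.15],o); manip.servo_line([X,Y,.058],o,rate=.08);print(manip.get_contact_force(),manip.get_width())
y=Y;log=[]
f0=manip.get_contact_force()[1]
while y>.095:
    y-=.002; manip.servo_line([X+(y-Y)*.026,y,.058],o,rate=.04)
    f=manip.get_contact_force()[1]-f0;log.append((round(y,3),round(f,1)))
    if f>18: break
print(log,manip.get_position(),manip.get_contact_force())
snap("wrist","w22"); crop("w22",0,0,512,384,1.56,"w22c");print(manip.get_time())
```

```text
[ 0.36941221  0.19769025 -0.51674124] -7.236490510445569e-05
[(0.168, np.float64(-0.2)), (0.166, np.float64(0.1)), (0.164, np.float64(0.3)), (0.162, np.float64(0.3)), (0.16, np.float64(0.5)), (0.158, np.float64(-0.8)), (0.156, np.float64(-0.1)), (0.154, np.float64(0.4)), (0.152, np.float64(-1.0)), (0.15, np.float64(-0.3)), (0.148, np.float64(3.7)), (0.146, np.float64(4.8)), (0.144, np.float64(4.9)), (0.142, np.float64(5.5)), (0.14, np.float64(4.5)), (0.138, np.float64(4.3)), (0.136, np.float64(4.7)), (0.134, np.float64(5.4)), (0.132, np.float64(5.3)), (0.13, np.float64(5.1)), (0.128, np.float64(4.9)), (0.126, np.float64(5.6)), (0.124, np.float64(4.2)), (0.122, np.float64(3.8)), (0.12, np.float64(4.1)), (0.118, np.float64(13.2)), (0.116, np.float64(25.8))] [0.43489318 0.11813864 0.05804933] [-3.08217577 26.03629986 -3.91178552]
87.0583
```

View pics/w22c.png

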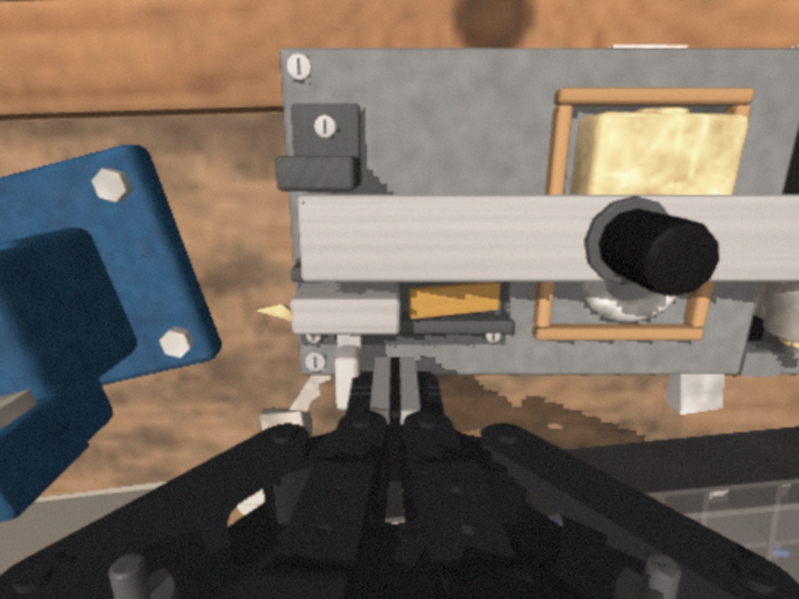

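Run:
```python
from h import *
print(px2w("w22",np.array([(292,300),(400,297),(400,333),(292,333)])/1.5625,.040).round(4).tolist())
print(px2w("w22",np.array([(337,350),(361,348)])/1.5625,.047).round(4).tolist())
crop("w22",180,160,340,260,5,"w22d")
```

```text
[[0.4034, 0.0874, 0.04], [0.4034, 0.1217, 0.04], [0.4156, 0.1214, 0.04], [0.4146, 0.0864, 0.04]]
[[0.4179, 0.1016, 0.047], [0.4174, 0.1091, 0.047]]
```

View pics/w22d.png

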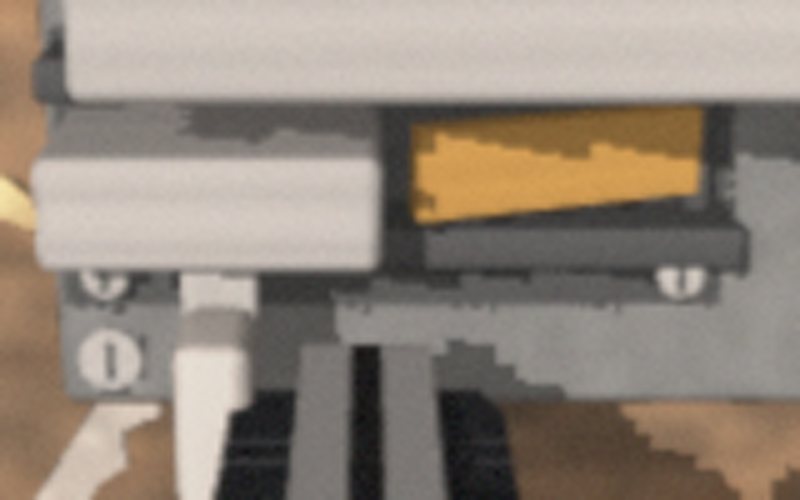

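Run:
```python
from h import *
o=manip.get_ee_rot()
p=manip.get_position();manip.servo_line([p[0],p[1]+.02,.058],rate=.08)
manip.servo_line([p[0],p[1]+.02,.14],rate=.15)
# oblique look from the left: camera tilt via yaw
manip.move_to([.40,.17,.15],down(0.0))
snap("wrist","w23"); crop("w23",0,0,512,384,1.56,"w23c");print(manip.get_time(),manip.get_contact_force())
```

```text
89.6833 [ 0.18831327  0.00229796 -0.53583971]
```

View pics/w23c.png

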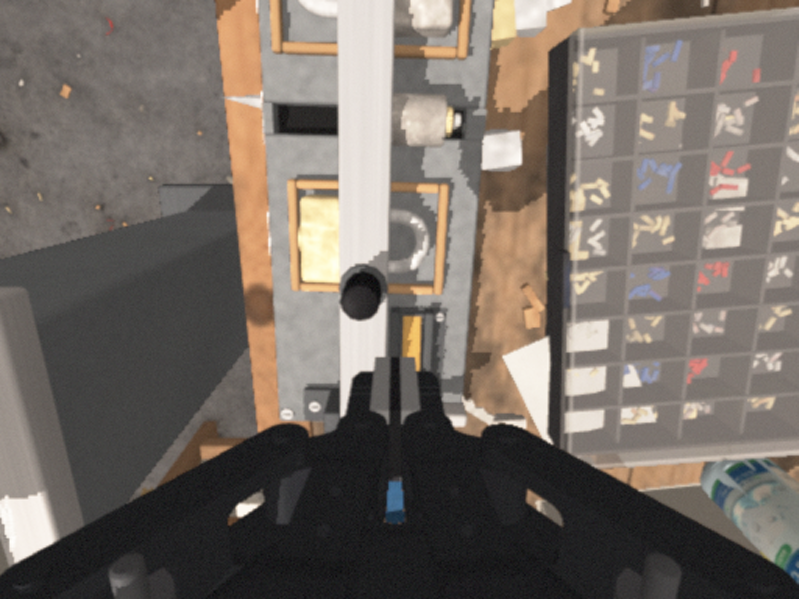

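Run:
```python
from h import *
manip.command_gripper(.085)
manip.move_to([.40,.22,.16],down(np.pi/2)); snap("wrist","w24"); crop("w24",100,60,420,300,2.4,"w24c")
crop("w24",110,140,230,230,6,"w24d")
print(manip.get_time())
```

```text
91.8333
```

View pics/w24c.png

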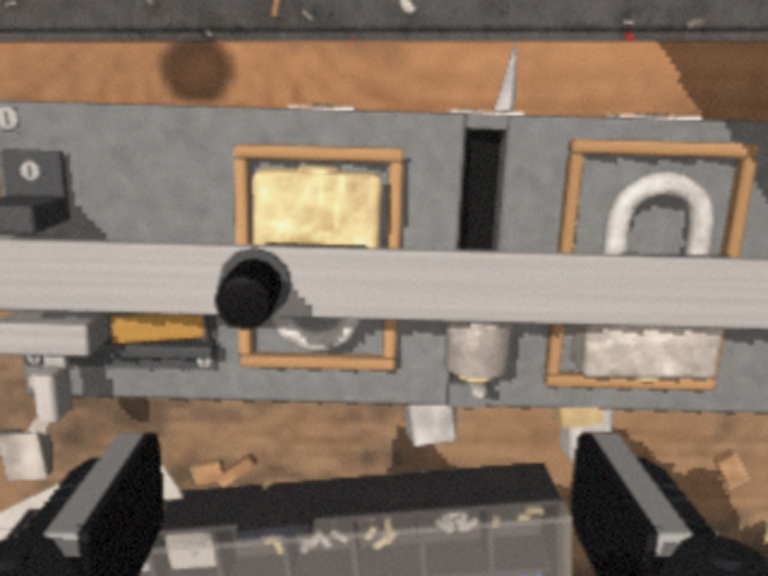

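View pics/w24d.png

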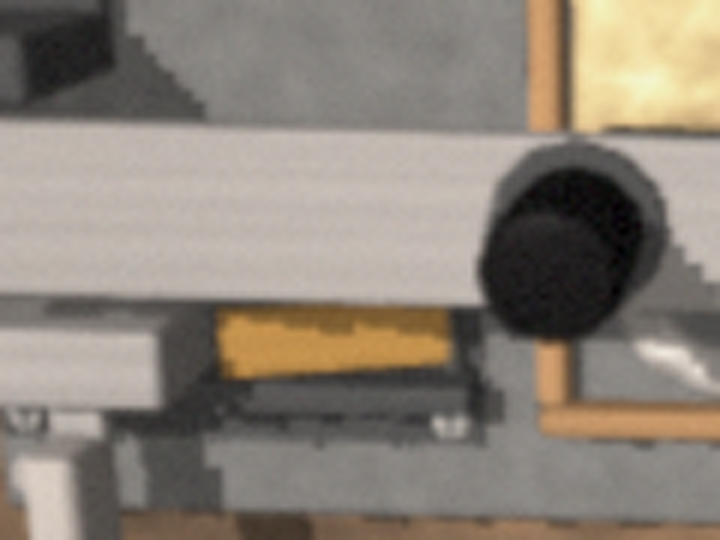

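Run:
```python
from h import *
def tri(n):
    A=[];b=[]
    for name,uv in n:
        M,K,_=ld(name);d=M[:3,:3]@[(uv[0]-K[2])/K[0],(uv[1]-K[3])/K[1],1];d/=np.linalg.norm(d);P=np.eye(3)-np.outer(d,d);A.append(P);b.append(P@M[:3,3])
    x=np.linalg.lstsq(np.vstack(A),np.hstack(b),rcond=None)[0];return x.round(4)
f=lambda a:[("w22",np.array(a[0])/5+[180,160]),("w24",np.array(a[1])/6+[110,140])]
print("tip",tri(f([(413,223),(222,380)])),"base",tri(f([(702,193),(451,361)])),"gate top left-rear",tri(f([(381,268),(163,407)])))
print("gate left face", px2w("w24",np.array([(163,330),(163,405)])/6+[110,140],.040))
```

```text
tip [0.415  0.1251 0.0301] base [0.4149 0.158  0.0223] gate top left-rear [0.4143 0.1215 0.0439]
gate left face [[0.40408126 0.12116229 0.04      ]
 [0.41557906 0.11982727 0.04      ]]
```

Run:
```python
from h import *
manip.servo_line([.40,.22,.28]); snap("wrist","w25"); crop("w25",0,0,512,384,1.56,"w25c")
print(manip.get_contact_force(),manip.get_time())
```

```text
[ 1.09684712 -0.19011759  0.02671825] 92.8333
```

View pics/w25c.png

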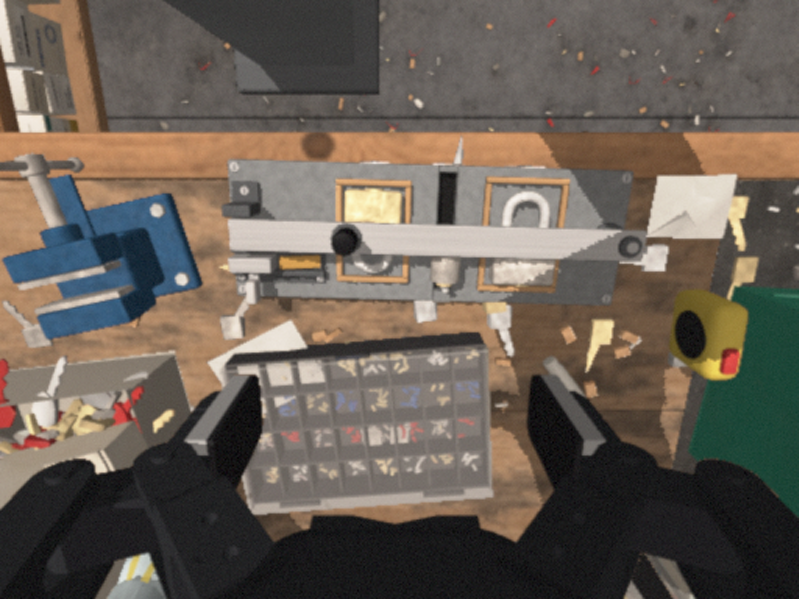

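The picture shows the bar lying along the board at its stop. The gate is shut with the orange catch leaf behind it, around (300,265). Both padlocks are in their pockets and the cylinder stands in the groove at (445,270).

```bash
python3 -c "
from rig import manip
print(manip.sign_off(),manip.get_time())"
```

```text
the job is handed in; nothing more can be done
the job is handed in; nothing more can be done
```

The board is loaded, the bar is at its stop and the gate is shut. I handed the job in at about 93 s of robot time; the interface gives no verdict.

**What I did**
- I swung the bar back to about 1.27 rad.
- I laid the large padlock in its pocket with the shackle to the front. The small padlock went in with the shackle to the rear, so the fingers stayed clear of the gate track.
- I stood the grey cylinder in the rear place of the groove. I never saw the brass cylinder (cylinder_a) in any picture, so I took it to be absent.
- I pushed the bar round until it met its stop, then slid the gate shut until it met a hard stop.

**Last checks**
- **Locks:** all three touched down at the expected heights and look seated in the last pictures.
- **Bar:** it resisted firmly at the stop and looks parallel to the board.
- **Catch:** from two views its free end is about 8 mm above its base, roughly 0.24 rad, and it sits just behind the gate's left edge. I took that as sprung up, but I did not try pulling the gate back.
- **Arm:** it ended well above the board, touching nothing.

**What disagreed or is unconfirmed**
- **Gate travel:** I measured about 30 mm, not the full 36 mm. My reading is that the gate started partly shut, because it met a hard stop and the catch is up.
- **First large padlock grasp:** it held only about 4 mm of the block, so I set it down and gripped it lower.
- **Screwdriver, tape and keys:** I worked clear of them, but took no picture of them after the last pick.

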